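# Sweep the counted ovals into the catch trough and shut the cover

## Robot

A 6-joint arm with a two-finger parallel gripper is mounted at the origin on a cart in front of the work surface, level with it; the furniture and walls round the work are solid. World frame = base frame: x ahead of the robot, y to its left, z up, the work surface at z = 0. Lengths are in m, angles in rad, forces in N, time in s.
With the tool pointing down it reaches from about 0.3 to 0.775 m from the base axis. Payload 14.6 kg.
Tool frame: the origin (TCP) lies between the finger pads; the fingertips stand 19 mm ahead of it and the grasp point (between the pads) is the TCP (tip_extent is the distance from the TCP to the fingertips, in m); y points along the fingers, x is the direction in which the jaws open and shut, and the axes are right-handed (so a half turn about y gives the same grasp; the last joint's range is limited). The gripper opens to 94 mm and grips with 3 to 60 N. Pads are 16 mm wide; open, the fingers measure 119 mm over their backs; the gripper's body (75 mm by 177 mm) begins 78 mm behind the grasp point.
Start: joints at [-1.239, 0.3, 1.521, -0, 1.321, -0.067], TCP at [0.214, -0.507, 0.224] pointing down, gripper open.
Joint ranges: [-3.03, 3.03], [-0.79, 2.21], [0.23, 2.52], [-1.04, 4.18], [0, 3.07], [-2.55, 2.55]. Speed limits (rad/s): [2.22, 2.22, 2.57, 3.14, 3.14, 3.14].

## Interface

Orientations are given as [roll, pitch, yaw] about the fixed x, y, z axes, in that order (R = Rz(yaw) Ry(pitch) Rx(roll)).
In Python, from station import * gives the robot as it stands.
- The arm moves only by the shell command python3 -m pendant 'ROWS' [OPENING] [FORCE]. ROWS is a JSON object of lists of equal length, an entry for each row: "translation": the shift along the tool's x, y, z each as a share of 0.5 m, from -1 to 1, a list of three; "rot": the turn, a rotation vector about the tool's x, y, z each as a share of 90 degrees, from -1 to 1, a list of three. In form: {"translation": [[x, y, z], ...], "rot": [[ax, ay, az], ...]}. A call has 1 to 8 rows; each row is the pose to reach, as a shift and turn from the pose measured when the call began, along the tool's axes at that moment; what a row does not reach only later rows make up. A row lasts 1/12 s, in which the tool goes at most 41.7 mm and 7.16 degrees, less where a joint would pass 70% of its speed; a pose out of reach is approached as far as the arm can. A call with a number of a shift or a turn outside -1 to 1 is refused whole. A call with a gripper value outside its range is refused whole. OPENING is the opening, from 0 (shut) to 1 (fully open), set as the call begins (- or left out, the last holds). The fingers move at their own pace and stop on an object; FORCE is the grip in N (left out, the last holds). Time passes only in rows, so rows that repeat a pose let the fingers close. It gives the time, the measured TCP pose, the force and the opening at its end, in the units of the state.
- get_obs(): the state, without advancing time (a new reading comes with each control period).
- camera(name): name is "scene" or "top" or "wrist"; returns the picture (420x560x3 uint8, red, green, blue); there is no depth.
- camera_params(name): a dict with "mtx" (3x3 intrinsics, pixels), "distortion" ([k1, k2, p1, p2, k3] as OpenCV has them; the pictures are not rectified), "view" (4x4, takes a point from world to camera coordinates); the wrist camera has in their place "tool_from_camera" (4x4, takes a point from camera to tool coordinates, whose origin is the TCP and whose axes are the tool frame's). Camera axes: x right, y down, z forward; pixel columns grow to the right and rows downward; lengths in m; the calibration is good to about 2 mm. A picture is of the moment at which its call begins: read the wrist's pose just before it. camera_params takes no time and is no camera call.
- hand_in(): hands the job in, once; it reports no verdict.
The state is a dict: "time_s": time; "qpos": joint angles; "joint_vel": joint speeds; "tau": joint torques, N m; "ee_pos": TCP position; "eef_rot": TCP orientation; "force": force on the tool from outside, world axes, zero at the start; "moment": the same for the moment, N m; "grip_width": finger opening in m.
Only numpy, scipy, OpenCV 4.12 (cv2) and the standard library are available. Lean on these libraries where they do the work, as an engineer would, in place of code of your own. Each camera call takes 0.05 s, during which the arm holds its last target.

## Task

Three oval cabochons and a round one lie on the white deck of the wooden counting tray. With the fingers, sweep the three ovals over the deck's edge into the catch trough along its left side, without picking any of them up and leaving the round one where it lies, then push the trough's hinged cover over and down until it is fully shut, so that the rest of the deck can be tipped back later. Disturb none of the tools lying round the tray.

Things in the scene. Friction and masses are not known exactly. Their poses are not given: they have to be found in the camera images.
- count_tray: Wooden counting tray, 202 (x) by 204 mm (y), too heavy to shift, turned up to 15 degrees. Origin: at bench height, z up, x away from the robot, y left, towards the trough. Its level white deck spans x -94..94, y -105..30 mm at height 40 mm. Wooden rails 7 mm higher than the deck bound it on three sides; the left edge, y = 30 mm, is open to the trough.
- chute_edge (a point): Middle of the deck's open left edge, at deck height (40 mm); axes as the tray's. From it an aluminium chute falls at 50 degrees to the trough's floor (height 8 mm, y 57..87 mm of the tray). The trough is as long as the deck (x -94..94 mm); its outer wall (y 87..93 mm) and its end walls are 40 mm high.
- cover (a joint): Angle of the aluminium trough cover about its hinge, rad: 0 = shut, level; pi/2 = upright; at the start 1.7 to 2.05, leaning out to the left. Hinge line: along the tray's x at y = 95.5 mm, height 42.5 mm. Plate 198 x 66 x 4 mm, 80 g; shut, its top is 44.5 mm high. The hinge is stiff: the cover stays where it is left and must be pushed all the way (about 1 N at the free edge).
- cover_edge (a point): Middle of the cover's free edge, 68.5 mm from the hinge line; along this edge runs a rolled bead 6 mm thick on the cover's upper (when open, outer) face, its top 48.5 mm high when shut.
- cabochon_2: Oval, orange-brown, 21 x 30 mm, 7 mm high; polished cabochon (flat underneath, domed on top, about 12 g), lying flat side down on the white deck; it slides when its rim is pushed. Origin: centre of its flat underside; z up; its longer side runs along its own y.
- cabochon_3: Oval, cream, 18 x 25 mm, 7 mm high; polished cabochon (flat underneath, domed on top, about 12 g), lying flat side down on the white deck; it slides when its rim is pushed. Origin: centre of its flat underside; z up; its longer side runs along its own y.
- cabochon_6: Oval, slim, blue-green, 16 x 28 mm, 7 mm high; polished cabochon (flat underneath, domed on top, about 12 g), lying flat side down on the white deck; it slides when its rim is pushed. Origin: centre of its flat underside; z up; its longer side runs along its own y.
- cabochon_5: The round one, dark green, 22 mm across, 7 mm high, to be left alone; polished cabochon (flat underneath, domed on top, about 12 g), lying flat side down on the white deck; it slides when its rim is pushed. Origin: centre of its flat underside; z up.
- tweezers: Loose bystander: long steel tweezers, 167 x 17 x 8 mm, lying on the bench to the right of the tray. Origin: centre of the underside; long along its y.
- dop_stick: Loose bystander: dop stick (a dowel with a stone on its end), 124 x 21 x 17 mm, lying on the bench in front of the tray. Origin: centre of the underside; long along its y.
- marker: Loose bystander: white marker with a black cap, 128 x 11 x 11 mm, lying on the bench in front of the tray. Origin: centre of the underside; long along its y.
- loupe: Loose bystander: folding loupe, 59 x 26 x 15 mm, lying on the bench to the left of the tray, towards the robot. Origin: centre of the underside; long along its y.

How it is judged:
On the way, in this order (a step that is already met when the one before it is completed fails the run):
1. all three oval cabochons are down in the trough while the cover still stands open (y of cabochon_2 in the frame of count_tray between 0.032 and 0.089 m and x of cabochon_2 in the frame of count_tray between -0.094 and 0.094 m and z of each of cabochon_2, cabochon_3, cabochon_6 in the frame of count_tray below 0.034 m and y of cabochon_3 in the frame of count_tray between 0.032 and 0.089 m and x of cabochon_3 in the frame of count_tray between -0.094 and 0.094 m and y of cabochon_6 in the frame of count_tray between 0.032 and 0.089 m and x of cabochon_6 in the frame of count_tray between -0.094 and 0.094 m and value of joint cover above 0.6 rad), for 0.2 s.
2. the cover is fully shut (value of joint cover below 0.06 rad), for 0.2 s.
At the end, for the whole second after the job is handed in: The three oval cabochons rest in the trough (each origin between the deck's edge and the outer wall and below 34 mm), the cover is shut to within 0.06 rad (3.4 degrees), and the round cabochon still lies on the deck within 15 mm of where it was; all are at rest (y of cabochon_2 in the frame of count_tray between 0.032 and 0.089 m and x of cabochon_2 in the frame of count_tray between -0.094 and 0.094 m and z of each of cabochon_2, cabochon_3, cabochon_6 in the frame of count_tray below 0.034 m and y of cabochon_3 in the frame of count_tray between 0.032 and 0.089 m and x of cabochon_3 in the frame of count_tray between -0.094 and 0.094 m and y of cabochon_6 in the frame of count_tray between 0.032 and 0.089 m and x of cabochon_6 in the frame of count_tray between -0.094 and 0.094 m and value of joint cover below 0.06 rad and z of cabochon_5 in the frame of count_tray above 0.036 m and distance of cabochon_5 from where it was at the start of the episode below 0.015 m and linear speed of each of cabochon_2, cabochon_3, cabochon_6, cabochon_5 below 0.02 m/s); the robot touches nothing.
It fails at once if a cabochon is lifted more than 15 mm off the deck (z of any of cabochon_2, cabochon_3, cabochon_6, cabochon_5 in the frame of count_tray above 0.055 m).
It fails at once if the round cabochon is moved by more than 15 mm (distance of cabochon_5 from where it was at the start of the episode above 0.015 m).
It fails at once if the tweezers, dop stick, marker or loupe are moved by more than 20 mm (distance of any of tweezers, dop_stick, marker, loupe from where it was at the start of the episode above 0.02 m).
It also fails if it takes over 64 s, if anything falls off the work surface, if the arm or the gripper's body presses on something with over 40 N, if the wrist force passes 120 N, or if a joint passes its speed limit or range.

## Working session

There is one attempt and no reset: what is moved stays moved. The work goes in short steps, Python scripts to look and compute and a shell command to move; the robot and the scene stay as the last step left them, time stands still between calls to the robot, and variables do not carry over. Pictures are saved under pics/ and viewed, and the job is handed in when it is done.

```bash
ls; mkdir -p pics; python3 - <<'E'
from station import *
import cv2
for n in("top","scene"):
    im=camera(n); cv2.imwrite(f"pics/{n}0.png",im[:,:,::-1]); p=camera_params(n); print(n,p)
print(get_obs()); print(camera_params("wrist"))
E
```

```text
pics
top {'mtx': array([[507.55118342,   0.        , 277.56810316],
       [  0.        , 507.55118342, 213.44338102],
       [  0.        ,   0.        ,   1.        ]]), 'distortion': array([-0.0061095,  0.       ,  0.       ,  0.       ,  0.       ]), 'view': array([[-0.01762801, -0.99943557,  0.02859697, -0.03284443],
       [-0.99585303,  0.0149973 , -0.089732  ,  0.4805902 ],
       [ 0.08925247, -0.03006018, -0.99555531,  0.99343569],
       [ 0.        ,  0.        ,  0.        ,  1.        ]])}
scene {'mtx': array([[507.23325449,   0.        , 282.31855036],
       [  0.        , 507.23325449, 204.67762307],
       [  0.        ,   0.        ,   1.        ]]), 'distortion': array([-0.18442702,  0.        ,  0.        ,  0.        ,  0.        ]), 'view': array([[ 0.90522557, -0.42492957, -0.00123172, -0.4553268 ],
       [-0.30053143, -0.63816615, -0.70881931,  0.1507371 ],
       [ 0.30041225,  0.64201154, -0.70538901,  0.78630445],
       [ 0.        ,  0.        ,  0.        ,  1.        ]])}
{'time_s': 0.1, 'qpos': array([-1.23859198e+00,  3.00424887e-01,  1.52150349e+00
[... 485 characters left out ...]
nt': array([ 0.00227348,  0.03501722, -0.02871462]), 'grip_width': 0.09400180377318051}
{'mtx': array([[294.26550519,   0.        , 275.37179107],
       [  0.        , 294.26550519, 208.00598535],
       [  0.        ,   0.        ,   1.        ]]), 'distortion': array([-0.04435409,  0.        ,  0.        ,  0.        ,  0.        ]), 'tool_from_camera': array([[ 9.99999012e-01, -3.73103802e-04,  1.35529932e-03,
        -7.09830348e-04],
       [-1.40569698e-03, -2.60159357e-01,  9.65564671e-01,
        -1.59858621e-01],
       [-7.66205040e-06, -9.65565622e-01, -2.60159624e-01,
         7.45347870e-02],
       [ 0.00000000e+00,  0.00000000e+00,  0.00000000e+00,
         1.00000000e+00]])}
```

View pics/top0.png

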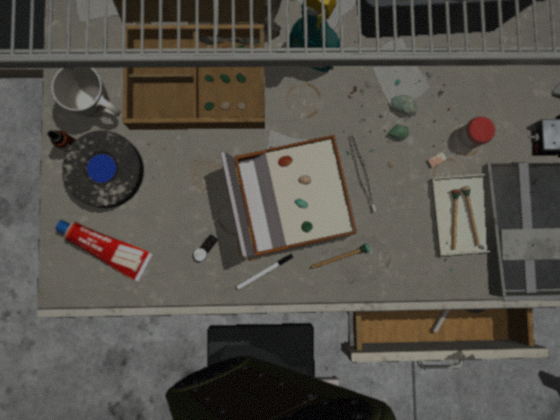

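View pics/scene0.png

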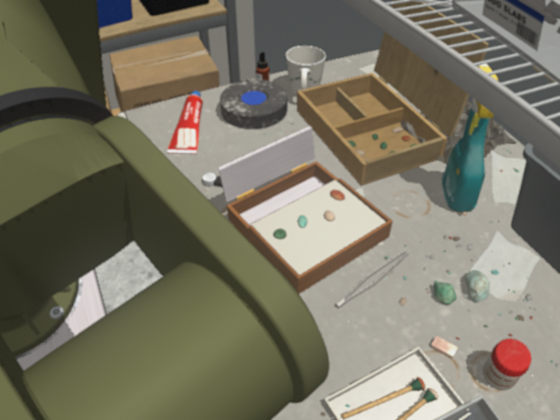

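```bash
cat > h.py <<'E'
import numpy as np,cv2
from station import *
def ray(n,uv,z):
    p=camera_params(n); uv=np.array(uv,float).reshape(-1,1,2)
    q=cv2.undistortPoints(uv,p["mtx"],p["distortion"]).reshape(-1,2)
    V=p["view"];R=V[:3,:3];c=-R.T@V[:3,3]
    d=np.c_[q,np.ones(len(q))]@R
    return c+d*((z-c[2])/d[:,2])[:,None]
def proj(n,P):
    p=camera_params(n);V=p["view"]
    return cv2.projectPoints(np.array(P,float).reshape(-1,3),cv2.Rodrigues(V[:3,:3])[0],V[:3,3],p["mtx"],p["distortion"])[0].reshape(-1,2)
E
python3 - <<'E'
import cv2
for n,(a,b,c,d) in dict(top=(180,120,390,280),scene=(200,120,400,290)).items():
    im=cv2.imread(f"pics/{n}0.png"); x=im[b:d,a:c]
    f=790/(c-a); f=min(f,590/(d-b))
    f=int(f); cv2.imwrite(f"pics/{n}0c.png",cv2.resize(x,None,fx=f,fy=f,interpolation=cv2.INTER_CUBIC)); print(n,f)
E
```

```text
top 3
scene 3
```

View pics/top0c.png

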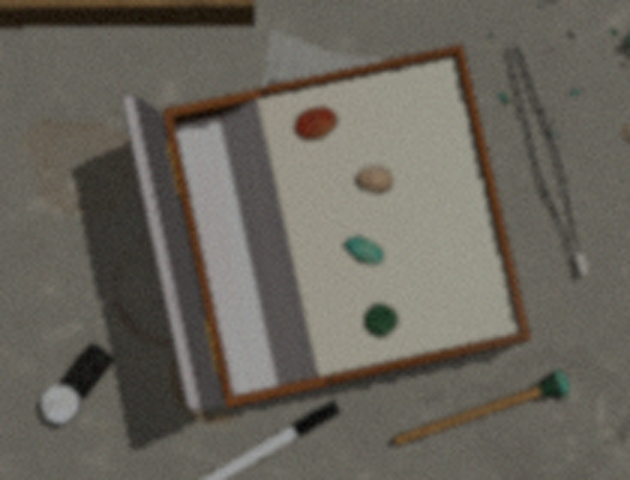

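View pics/scene0c.png

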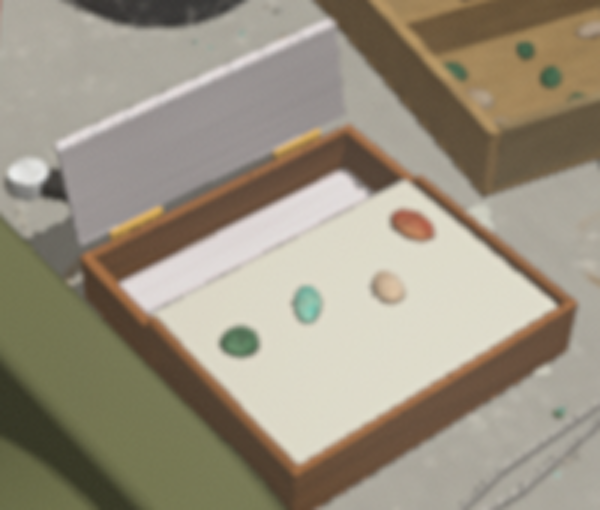

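```bash
python3 - <<'E'
from h import *
im=cv2.imread("pics/top0.png").astype(int)
b,g,r=im[...,0],im[...,1],im[...,2]
m=((r-b>12)&(r>130)&(g>125)).astype(np.uint8); m[:120]=0;m[280:]=0;m[:,:230]=0;m[:,365:]=0
m=cv2.morphologyEx(m,cv2.MORPH_OPEN,np.ones((3,3)))
cs,_=cv2.findContours(m,cv2.RETR_EXTERNAL,cv2.CHAIN_APPROX_NONE)
c=max(cs,key=cv2.contourArea);h=cv2.convexHull(c)
print(cv2.contourArea(c)); ap=cv2.approxPolyN(h,4,ensure_convex=True).reshape(-1,2); print(ap)
W=ray("top",ap,0.04);print(W.round(4)); 
for i in range(4): d=W[(i+1)%4]-W[i];print(np.linalg.norm(d).round(4),np.degrees(np.arctan2(d[1],d[0])).round(1))
# stones = holes
hole=np.zeros(m.shape,np.uint8);cv2.fillPoly(hole,[h],1);hole=cv2.erode(hole,np.ones((3,3)));
s=((hole>0)&(m==0)).astype(np.uint8)
n,l,st,ce=cv2.connectedComponentsWithStats(s)
for i in range(1,n):
    if st[i,4]<30: continue
    cc,_=cv2.findContours((l==i).astype(np.uint8),0,1)
    e=cv2.fitEllipse(cc[0]); print(st[i,4],ce[i].round(1),e,im[l==i].mean(0).round(), ray("top",ce[i],0.043).round(4))
E
```

```text
5596.0
[[351 230]
 [286 244]
 [266 153]
 [330 139]]
[[ 0.4435 -0.1841  0.04  ]
 [ 0.4181 -0.0556  0.04  ]
 [ 0.5992 -0.0193  0.04  ]
 [ 0.6261 -0.1476  0.04  ]]
0.131 101.2
0.1847 11.3
0.1311 -78.1
0.1863 -168.7
145 [284.7 160.6] ((284.6963195800781, 160.61151123046875), (10.821613311767578, 14.986936569213867), 71.6507568359375) [ 50.  65. 103.] [[ 0.5829 -0.056   0.043 ]]
218 [338.6 198.7] ((334.8712158203125, 197.0770721435547), (15.42906665802002, 54.2192268371582), 169.83663940429688) [137. 149. 150.] [[ 0.5054 -0.1609  0.043 ]]
106 [304.3 179.8] ((304.3320617675781, 179.82655334472656), (9.191133499145508, 13.040481567382812), 100.15141296386719) [ 88. 105. 119.] [[ 0.544  -0.0939  0.043 ]]
126 [300.8 202.8] ((300.57073974609375, 202.57640075683594), (8.719287872314453, 17.087615966796875), 122.48277282714844) [100. 114.  91.] [[ 0.4985 -0.0862  0.043 ]]
41 [327.3 203.2] ((326.2707824707031, 203.16883850097656), (6.913114547729492, 11.364418983459473), 135.91448974609375) [138. 150. 151.] [[ 0.4969 -0.1383  0.043 ]]
128 [306.4 226.4] ((306.5445251464844, 226.39846801757812), (11.49354076385498, 12.768213272094727), 63.43964767456055) [64. 80. 66.] [[ 0.4517 -0.0961  0.043 ]]
```

```bash
cat >> h.py <<'E'
YAW=np.radians(11.45)
A=np.array([[.4435,-.1841],[.4181,-.0556],[.5992,-.0193],[.6261,-.1476]])
Rt=np.array([[np.cos(YAW),-np.sin(YAW)],[np.sin(YAW),np.cos(YAW)]])
O=A.mean(0)-Rt@[0,-.0375]
def t2w(p): p=np.array(p,float).reshape(-1,3); return np.c_[p[:,:2]@Rt.T+O,p[:,2]]
def w2t(p): p=np.array(p,float).reshape(-1,3); return np.c_[(p[:,:2]-O)@Rt,p[:,2]]
E
python3 - <<'E'
from h import *
print(O)
for n,u in dict(b=(284.7,160.6),c=(304.3,179.8),g=(300.6,202.7),round=(306.4,226.4)).items():
    print(n,(1e3*w2t(ray("top",u,.0425))).round(1))
# scene check
im=cv2.imread("pics/scene0.png").astype(int)
s=np.array([[412,225],[388,287],[307,304],[239,341]])/3+[200,120]
print((1e3*w2t(ray("scene",s,.0435))).round(1))
for th in(1.7,1.8,1.9,2.0,2.05):
    y=95.5+68.5*np.cos(np.pi-th)
    P=t2w([[sx*.099,(95.5-68.5*np.cos(th))/1e3,(42.5+68.5*np.sin(th))/1e3] for sx in(-1,1)])
    print(th,((proj("top",P)-[180,120])*3).round(0).tolist(),((proj("scene",P)-[200,120])*3).round(0).tolist())
print(((proj("scene",t2w([[a,b,.04] for a in(-.094,.094) for b in(-.105,.03)]))-[200,120])*3).round().tolist())
E
```

```text
[ 0.51428077 -0.06489631]
b [[69.1 -5.  42.5]]
c [[ 23.4 -34.5  42.5]]
g [[-19.4 -17.4  42.5]]
round [[-67.4 -18.2  42.5]]
[[ 67.7  -8.3  43.5]
 [ 23.5 -38.4  43.5]
 [-21.3 -21.4  43.5]
 [-68.  -21.1  43.5]]
1.7 [[203.0, 406.0], [135.0, 90.0]] [[59.0, 149.0], [337.0, 22.0]]
1.8 [[192.0, 409.0], [124.0, 93.0]] [[53.0, 145.0], [330.0, 18.0]]
1.9 [[181.0, 411.0], [114.0, 96.0]] [[47.0, 141.0], [323.0, 16.0]]
2.0 [[171.0, 414.0], [104.0, 99.0]] [[42.0, 138.0], [317.0, 14.0]]
2.05 [[166.0, 415.0], [99.0, 100.0]] [[39.0, 138.0], [314.0, 14.0]]
[[296.0, 467.0], [147.0, 311.0], [559.0, 306.0], [403.0, 177.0]]
```

```bash
cat >> h.py <<'E'
from scipy.spatial.transform import Rotation as Ro
def goto(x,y,z):
    "tray mm target TCP, tool x=tray x, fingers down -> shares"
    o=get_obs();R=Ro.from_euler("xyz",o["eef_rot"]);p=t2w([[x/1e3,y/1e3,z/1e3]])[0]
    G=Ro.from_euler("xyz",[-np.pi/2,0,YAW])
    print("t",round(o["time_s"],2),"tray",(1e3*w2t(o["ee_pos"])).round(1),"F",o["force"].round(1))
    print(" tr",(R.inv().apply(p-o["ee_pos"])/.5).round(4)," rot",((R.inv()*G).as_rotvec()/(np.pi/2)).round(4))
E
python3 -c "
from h import *
goto(68,-42,150)"
```

```text
t 0.1 tray [[-382.5 -373.2  223.9]] F [ 0.2 -0.6  0.8]
 tr [-0.4711  0.1484  1.0142]  rot [-5.000e-04 -8.733e-01 -5.000e-04]
```

```bash
python3 -m pendant '{"translation":[[-0.03,0,0.08],[-0.06,0,0.16],[-0.1,0,0.24],[-0.13,0,0.32],[-0.17,0,0.4],[-0.2,0,0.48],[-0.24,0,0.56],[-0.28,0,0.62]],"rot":[[0,-0.07,0],[0,-0.14,0],[0,-0.21,0],[0,-0.28,0],[0,-0.35,0],[0,-0.42,0],[0,-0.49,0],[0,-0.56,0]]}' 0.106 20; python3 -c "
from h import *
goto(68,-42,150)"
```

```text
time_s: 0.77
ee_pos: [0.4415, -0.2618, 0.2239]
eef_rot: [-1.57, 0.001, -0.287]
force: [0.8, -1.4, -0.3]
grip_width: 0.0442
t 0.77 tray [[-110.4 -178.5  223.9]] F [ 0.8 -1.4 -0.3]
 tr [0.1878 0.148  0.4081]  rot [-0.0007 -0.3099 -0.0004]
```

```bash
python3 -m pendant '{"translation":[[0.03,0.02,0.06],[0.06,0.04,0.12],[0.09,0.06,0.19],[0.12,0.09,0.26],[0.15,0.11,0.33],[0.188,0.148,0.408],[0.188,0.148,0.408],[0.188,0.148,0.408]],"rot":[[0,-0.06,0],[0,-0.12,0],[0,-0.18,0],[0,-0.24,0],[0,-0.31,0],[0,-0.31,0],[0,-0.31,0],[0,-0.31,0]]}' ; python3 -c "
from h import *
goto(68,-42,75)
cv2.imwrite('pics/w1.png',camera('wrist')[:,:,::-1])"
```

```text
time_s: 1.43
ee_pos: [0.5896, -0.0908, 0.1481]
eef_rot: [-1.568, 0.003, 0.203]
force: [-0.6, -1.7, -0.4]
grip_width: 0.0099
t 1.43 tray [[ 68.6 -40.3 148.1]] F [-0.6 -1.7 -0.4]
 tr [-0.0008  0.1463 -0.0037]  rot [-0.0016  0.0018 -0.0019]
```

View pics/w1.png

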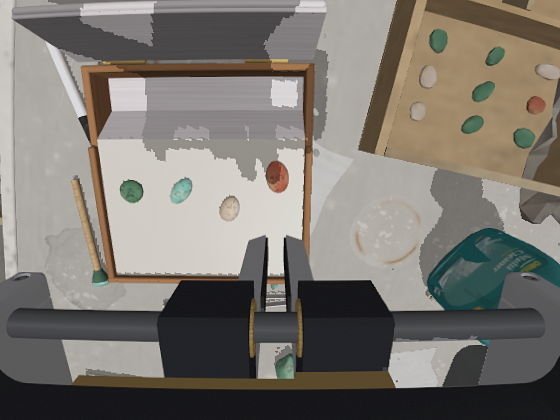

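The wrist view shows the fingertips (about 276,240) lined up behind the brown oval (277,177). Cream is at (230,208), blue-green at (181,190) and the round one at (131,190). I'll cross-check these against the top view.

```bash
cat >> h.py <<'E'
def wray(uv,z,o):
    p=camera_params("wrist");q=cv2.undistortPoints(np.array(uv,float).reshape(-1,1,2),p["mtx"],p["distortion"]).reshape(-1,2)
    T=np.eye(4);T[:3,:3]=Ro.from_euler("xyz",o["eef_rot"]).as_matrix();T[:3,3]=o["ee_pos"];T=T@p["tool_from_camera"]
    d=np.c_[q,np.ones(len(q))]@T[:3,:3].T;c=T[:3,3]
    return c+d*((z-c[2])/d[:,2])[:,None]
E
python3 -c "
from h import *
o=get_obs()
print((1e3*w2t(wray([[277,177],[230,208],[181,190],[131,190]],.0425,o))).round(1))
print((1e3*w2t(wray([[108,137],[303,138],[116,275],[302,274]],.04,o))).round(1))"
```

```text
[[ 68.1  -8.3  42.5]
 [ 24.  -37.7  42.5]
 [-21.  -20.5  42.5]
 [-68.2 -20.4  42.5]]
[[ -84.9   28.    40. ]
 [  91.2   26.4   40. ]
 [ -97.  -109.9   40. ]
 [  93.6 -107.5   40. ]]
```

```bash
python3 -m pendant '{"translation":[[-0.001,0.05,-0.004],[-0.001,0.1,-0.004],[-0.001,0.13,-0.004],[-0.001,0.155,-0.004],[-0.001,0.172,-0.004],[-0.001,0.172,-0.004],[-0.001,0.172,-0.004]],"rot":[[0,0,0],[0,0,0],[0,0,0],[0,0,0],[0,0,0],[0,0,0],[0,0,0]]}' ; python3 -c "
from h import *
goto(68,36,61)"
```

```text
time_s: 2.07
ee_pos: [0.589, -0.0947, 0.064]
eef_rot: [-1.569, 0.001, 0.2]
force: [-0.4, -0.1, 1.0]
grip_width: 0.0099
t 2.07 tray [[ 67.3 -44.1  64. ]] F [-0.4 -0.1  1. ]
 tr [0.0015 0.0062 0.1601]  rot [-0.0009  0.0004 -0.0008]
```

```bash
python3 -m pendant '{"translation":[[0.001,0.006,0],[0.001,0.006,0.01],[0.001,0.006,0.025],[0.001,0.006,0.04],[0.001,0.006,0.055],[0.001,0.006,0.07],[0.001,0.006,0.085],[0.001,0.006,0.1]],"rot":[[0,0,0],[0,0,0],[0,0,0],[0,0,0],[0,0,0],[0,0,0],[0,0,0],[0,0,0]]}' ; python3 -c "
from h import *
goto(68,36,61)
cv2.imwrite('pics/w2.png',camera('wrist')[:,:,::-1])"
```

```text
time_s: 2.73
ee_pos: [0.5794, -0.0447, 0.0611]
eef_rot: [-1.569, 0.001, 0.201]
force: [0.4, 0.3, 0.8]
grip_width: 0.0099
t 2.73 tray [[67.8  6.9 61.1]] F [0.4 0.3 0.8]
 tr [0.0004 0.0003 0.0582]  rot [-0.0009  0.0006 -0.0007]
```

View pics/w2.png

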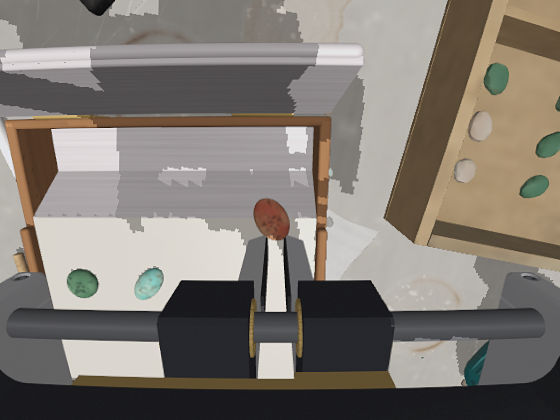

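The brown oval is at the edge (271,218), held in front of the fingertips. I'll continue the sweep.

```bash
python3 -m pendant '{"translation":[[0,0,0.015],[0,0,0.03],[0,0,0.045],[0,0,0.06],[0,0,0.06],[0,-0.01,0.04],[0,-0.06,0.0],[0,-0.08,-0.04]],"rot":[[0,0,0],[0,0,0],[0,0,0],[0,0,0],[0,0,0],[0,0,0],[0,0,0],[0,0,0]]}' ; python3 -c "
from h import *
goto(23.5,-76,61)
cv2.imwrite('pics/w3.png',camera('wrist')[:,:,::-1])"
```

```text
time_s: 3.45
ee_pos: [0.5841, -0.0645, 0.1036]
eef_rot: [-1.57, -0.001, 0.202]
force: [0.9, -1.5, 0.1]
grip_width: 0.0101
t 3.45 tray [[ 68.5 -13.5 103.6]] F [ 0.9 -1.5  0.1]
 tr [-0.0904  0.0851 -0.1248]  rot [-0.0005  0.0016  0.0004]
```

View pics/w3.png

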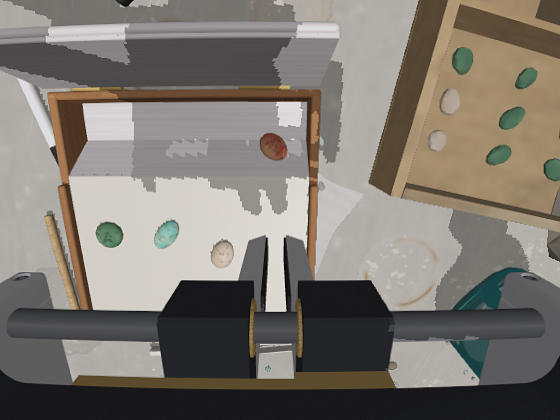

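```bash
python3 -m pendant '{"translation":[[-0.03,0,-0.06],[-0.07,0,-0.12],[-0.09,0.02,-0.125],[-0.09,0.05,-0.125],[-0.09,0.075,-0.125],[-0.09,0.085,-0.125],[-0.09,0.085,-0.125],[-0.09,0.085,-0.125]],"rot":[[0,0,0],[0,0,0],[0,0,0],[0,0,0],[0,0,0],[0,0,0],[0,0,0],[0,0,0]]}' ; python3 -c "
from h import *
goto(23.5,36,61)
cv2.imwrite('pics/w4.png',camera('wrist')[:,:,::-1])"
```

```text
time_s: 4.17
ee_pos: [0.5541, -0.1382, 0.0626]
eef_rot: [-1.572, -0.003, 0.2]
force: [0.3, -0.8, 0.7]
grip_width: 0.0101
t 4.17 tray [[ 24.4 -79.7  62.6]] F [ 0.3 -0.8  0.7]
 tr [-0.0018  0.003   0.2314]  rot [0.0006 0.0003 0.0021]
```

View pics/w4.png

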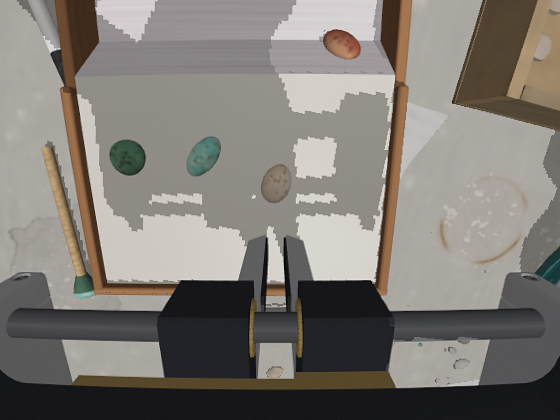

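```bash
python3 -m pendant '{"translation":[[-0.001,0.002,0.015],[-0.001,0.003,0.03],[-0.001,0.003,0.045],[-0.001,0.003,0.06],[-0.001,0.003,0.075],[-0.001,0.003,0.09],[-0.001,0.003,0.105],[-0.001,0.003,0.12]],"rot":[[0,0,0],[0,0,0],[0,0,0],[0,0,0],[0,0,0],[0,0,0],[0,0,0],[0,0,0]]}' ; python3 -c "
from h import *
goto(23.5,36,61)
cv2.imwrite('pics/w5.png',camera('wrist')[:,:,::-1])"
```

```text
time_s: 4.88
ee_pos: [0.5417, -0.0786, 0.0615]
eef_rot: [-1.572, -0.004, 0.201]
force: [-0.2, 0.7, 0.6]
grip_width: 0.0098
t 4.88 tray [[ 24.1 -18.9  61.5]] F [-0.2  0.7  0.6]
 tr [-0.0012  0.0008  0.1098]  rot [0.0009 0.0005 0.0025]
```

View pics/w5.png

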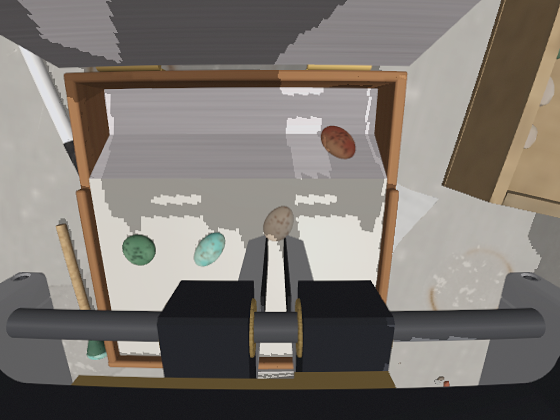

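```bash
python3 -m pendant '{"translation":[[-0.001,0,0.015],[-0.001,0,0.03],[-0.001,0,0.045],[-0.001,0,0.06],[-0.001,0,0.075],[-0.001,0,0.09],[-0.001,0,0.105],[-0.001,0,0.112]],"rot":[[0,0,0],[0,0,0],[0,0,0],[0,0,0],[0,0,0],[0,0,0],[0,0,0],[0,0,0]]}' ; python3 -c "
from h import *
goto(-20.5,-58,90)
cv2.imwrite('pics/w6.png',camera('wrist')[:,:,::-1])"
```

```text
time_s: 5.6
ee_pos: [0.5295, -0.0219, 0.0613]
eef_rot: [-1.572, -0.004, 0.202]
force: [-0.1, 0.4, 0.6]
grip_width: 0.0102
t 5.6 tray [[23.5 39.1 61.3]] F [-0.1  0.4  0.6]
 tr [-0.0881 -0.0575 -0.1942]  rot [0.0006 0.0011 0.0023]
```

View pics/w6.png

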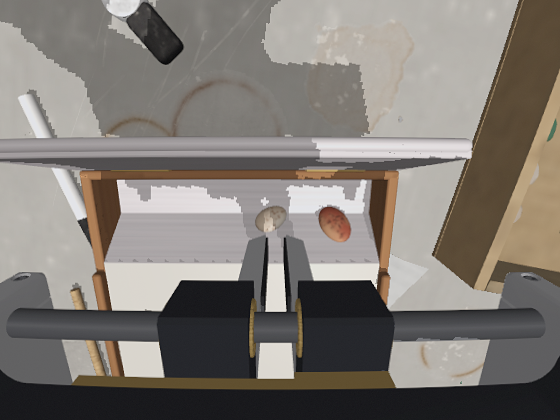

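```bash
python3 -m pendant '{"translation":[[0,-0.02,-0.02],[-0.02,-0.06,-0.06],[-0.05,-0.07,-0.12],[-0.088,-0.06,-0.18],[-0.088,-0.04,-0.196],[-0.088,-0.02,-0.196],[-0.088,-0.004,-0.196],[-0.088,-0.001,-0.196]],"rot":[[0,0,0],[0,0,0],[0,0,0],[0,0,0],[0,0,0],[0,0,0],[0,0,0],[0,0,0]]}' ; python3 -c "
from h import *
goto(-20.5,36,61)
o=get_obs()
cv2.imwrite('pics/w7.png',camera('wrist')[:,:,::-1])"
```

```text
time_s: 6.32
ee_pos: [0.5056, -0.1259, 0.0602]
eef_rot: [-1.57, -0.001, 0.202]
force: [0.5, 0.3, -0.4]
grip_width: 0.0097
t 6.32 tray [[-20.6 -58.   60.2]] F [ 0.5  0.3 -0.4]
 tr [ 0.0007 -0.0016  0.188 ]  rot [-0.0003  0.0015  0.001 ]
```

View pics/w7.png

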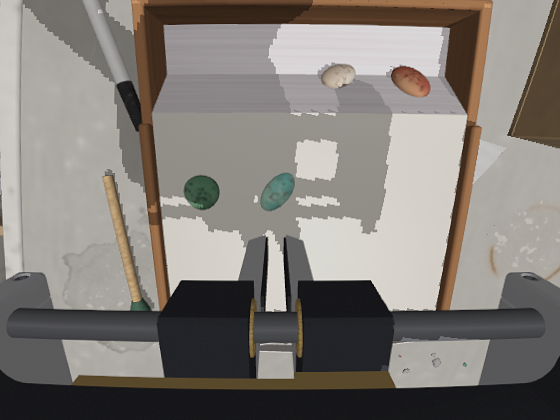

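```bash
python3 -m pendant '{"translation":[[0.001,-0.002,0.015],[0.001,-0.002,0.03],[0.001,-0.002,0.045],[0.001,-0.002,0.06],[0.001,-0.002,0.075],[0.001,-0.002,0.09],[0.001,-0.002,0.105],[0.001,-0.002,0.12]],"rot":[[0,0,0],[0,0,0],[0,0,0],[0,0,0],[0,0,0],[0,0,0],[0,0,0],[0,0,0]]}' ; python3 -c "
from h import *
goto(-20.5,36,61)
cv2.imwrite('pics/w8.png',camera('wrist')[:,:,::-1])"
```

```text
time_s: 7.03
ee_pos: [0.494, -0.066, 0.0617]
eef_rot: [-1.571, -0.002, 0.203]
force: [-0.0, -0.3, 0.7]
grip_width: 0.01
t 7.03 tray [[-20.1   2.9  61.7]] F [-0.  -0.3  0.7]
 tr [-0.0007  0.0015  0.0661]  rot [-0.0001  0.0019  0.0012]
```

View pics/w8.png

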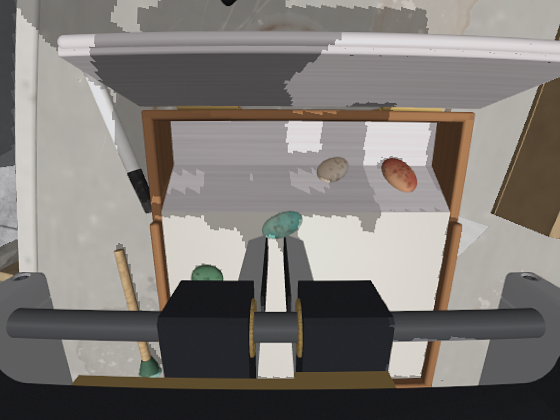

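Blue-green has turned broadside (283,224) and is held at the edge. I'll finish the push.

```bash
python3 -m pendant '{"translation":[[0,0,0.015],[0,0,0.03],[0,0,0.045],[0,0,0.06],[0,0,0.07],[0,-0.02,0.06],[0,-0.06,0.04],[0,-0.12,-0.02]],"rot":[[0,0,0],[0,0,0],[0,0,0],[0,0,0],[0,0,0],[0,0,0],[0,0,0],[0,0,0]]}' ; python3 -m pendant '{"translation":[[0,-0.05,-0.06],[0,-0.1,-0.12],[0,-0.15,-0.14],[0,-0.15,-0.14]],"rot":[[0,0,0],[0,0,0],[0,0,0],[0,0,0]]}' 0; python3 -c "
from h import *
goto(0,150,180)
cv2.imwrite('pics/w9.png',camera('wrist')[:,:,::-1])
cv2.imwrite('pics/top9.png',cv2.resize(camera('top')[120:280,180:390,::-1],None,fx=3,fy=3))
cv2.imwrite('pics/sc9.png',cv2.resize(camera('scene')[100:290,190:400,::-1],None,fx=3,fy=3))"
```

```text
time_s: 7.75
ee_pos: [0.4945, -0.0731, 0.1209]
eef_rot: [-1.568, 0.002, 0.206]
force: [0.9, 0.6, -0.2]
grip_width: 0.0102
time_s: 8.08
ee_pos: [0.5105, -0.1449, 0.2012]
eef_rot: [-1.573, -0.005, 0.203]
force: [-0.1, 0.8, 0.8]
grip_width: 0.0001
t 8.08 tray [[-19.6 -77.7 201.2]] F [-0.1  0.8  0.8]
 tr [0.0406 0.0417 0.4553]  rot [0.0012 0.0023 0.0029]
```

View pics/w9.png

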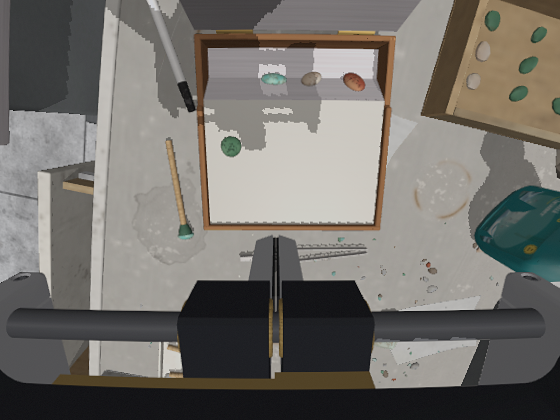

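View pics/top9.png

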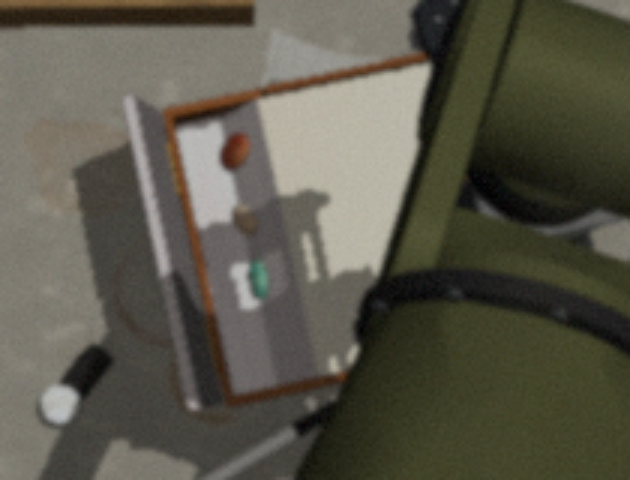

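View pics/sc9.png

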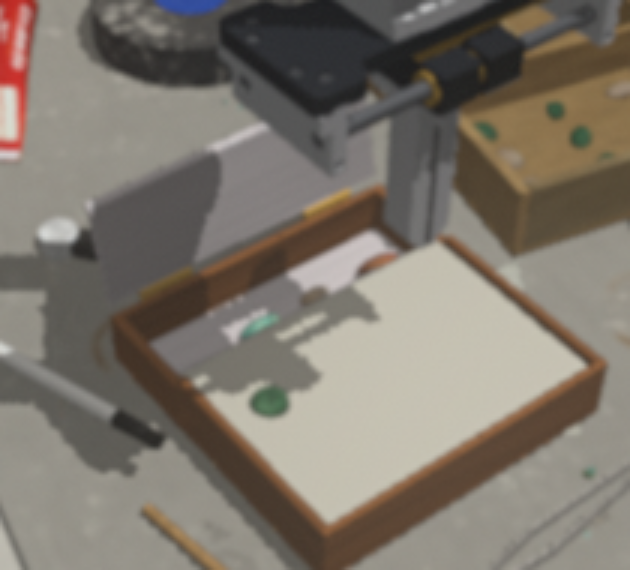

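```bash
python3 -c "
from h import *
o=get_obs()
for z in(.014,.02): print((1e3*w2t(wray([[274,79],[311,78],[353,81]],z,o))).round(1))
u=np.array([[260,280],[245,220],[235,151]])/3+[180,120]
for z in(.014,.02):print((1e3*w2t(ray('top',u,z))).round(1))
print((1e3*w2t(wray([231,147],.0425,o))).round(1))
goto(0,150,150)"
```

```text
[[-24.5  54.5  14. ]
 [ 15.6  55.8  14. ]
 [ 61.5  53.4  14. ]]
[[-24.4  53.6  20. ]
 [ 14.9  54.9  20. ]
 [ 60.   52.5  20. ]]
[[-23.2  51.6  14. ]
 [ 18.6  52.8  14. ]
 [ 66.   49.3  14. ]]
[[-23.8  51.7  20. ]
 [ 17.8  52.9  20. ]
 [ 65.   49.5  20. ]]
[[-69.  -16.8  42.5]]
t 8.23 tray [[-20.9 -74.2 195.5]] F [-0.1  1.  -1. ]
 tr [0.0445 0.0921 0.448 ]  rot [-0.0016  0.0037 -0.0013]
```

```bash
python3 -m pendant '{"translation":[[0.01,0,0.08],[0.02,0,0.16],[0.03,0,0.24],[0.04,0,0.32],[0.044,0,0.4],[0.044,0,0.448],[0.044,0,0.448],[0.044,0.02,0.448]],"rot":[[0,0,0],[0,0,0],[0,0,0],[0,0,0],[0,0,0],[0,0,0],[0,0,0],[0,0,0]]}' 0; python3 -c "
from h import *
goto(0,150,105)
cv2.imwrite('pics/w10.png',camera('wrist')[:,:,::-1])
cv2.imwrite('pics/sc10.png',cv2.resize(camera('scene')[60:290,190:400,::-1],None,fx=2.6,fy=2.6))"
```

```text
time_s: 8.9
ee_pos: [0.4842, 0.0834, 0.1864]
eef_rot: [-1.568, 0.001, 0.209]
force: [0.1, -0.6, 0.3]
grip_width: 0.0004
t 8.9 tray [[ -0.  151.3 186.4]] F [ 0.1 -0.6  0.3]
 tr [ 0.0002  0.1628 -0.0029]  rot [-0.0015  0.0058 -0.0006]
```

View pics/w10.png

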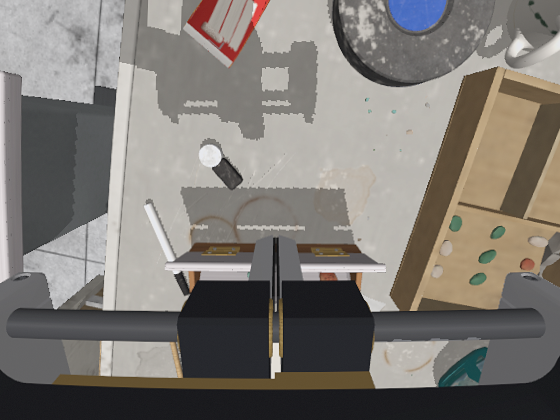

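View pics/sc10.png

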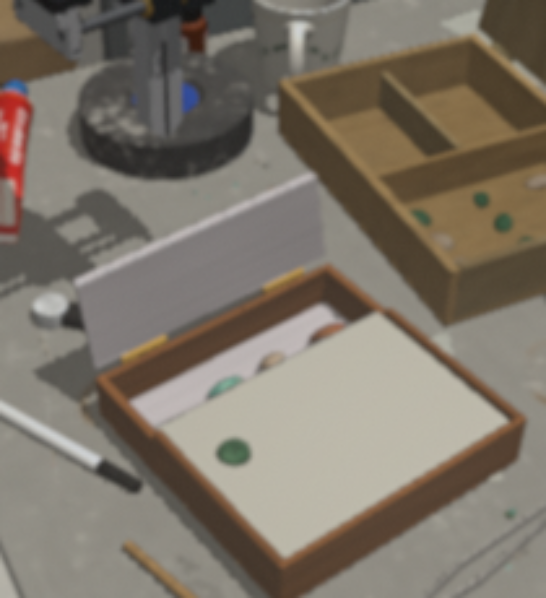

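```bash
python3 -m pendant '{"translation":[[0,0.04,0],[0,0.08,0],[0,0.12,0],[0,0.15,0],[0,0.162,0],[0,0.162,0]],"rot":[[0,0,0],[0,0,0],[0,0,0],[0,0,0],[0,0,0],[0,0,0]]}' 0; python3 -c "
from h import *
goto(0,150,105)
o=get_obs();p0=w2t(o['ee_pos'])[0]
for th in np.r_[1.9:-.01:-.1]:
    r=50;d=np.array([-np.cos(th),np.sin(th)]);n=np.array([np.sin(th),np.cos(th)])
    t=np.array([95.5,42.5])+r*d+2*n+[8,19]
    print(round(th,2),t.round(1),'dz',round((t[0]/1e3-p0[1])/.5,3),'dy',round(-(t[1]/1e3-p0[2])/.5,3))
"
```

```text
time_s: 9.5
ee_pos: [0.4823, 0.0809, 0.1015]
eef_rot: [-1.568, 0.008, 0.205]
force: [0.1, 0.1, -0.3]
grip_width: 0.0005
t 9.5 tray [[ -2.4 149.2 101.5]] F [ 0.1  0.1 -0.3]
 tr [ 0.0047 -0.0071  0.0016]  rot [-0.002   0.0031 -0.0053]
1.9 [121.6 108.2] dz -0.055 dy -0.013
1.8 [116.8 109.7] dz -0.065 dy -0.017
1.7 [111.9 110.8] dz -0.075 dy -0.019
1.6 [107.  111.4] dz -0.084 dy -0.02
1.5 [102.  111.5] dz -0.094 dy -0.02
1.4 [ 97.  111.1] dz -0.104 dy -0.019
1.3 [ 92.1 110.2] dz -0.114 dy -0.018
1.2 [ 87.2 108.8] dz -0.124 dy -0.015
1.1 [ 82.6 107. ] dz -0.133 dy -0.011
1.0 [ 78.2 104.7] dz -0.142 dy -0.006
0.9 [ 74.  101.9] dz -0.15 dy -0.001
0.8 [70.1 98.8] dz -0.158 dy 0.005
0.7 [66.5 95.2] dz -0.165 dy 0.012
0.6 [63.4 91.4] dz -0.172 dy 0.02
0.5 [60.6 87.2] dz -0.177 dy 0.028
0.4 [58.2 82.8] dz -0.182 dy 0.037
0.3 [56.3 78.2] dz -0.186 dy 0.047
0.2 [54.9 73.4] dz -0.189 dy 0.056
0.1 [53.9 68.5] dz -0.19 dy 0.066
-0.0 [53.5 63.5] dz -0.191 dy 0.076
```

```bash
python3 -m pendant '{"translation":[[0.004,-0.01,-0.03],[0.004,-0.015,-0.05],[0.004,-0.019,-0.065],[0.004,-0.02,-0.075],[0.004,-0.02,-0.084],[0.004,-0.02,-0.094],[0.004,-0.019,-0.104],[0.004,-0.018,-0.114]],"rot":[[0,0,0],[0,0,0],[0,0,0],[0,0,0],[0,0,0],[0,0,0],[0,0,0],[0,0,0]]}' 0; python3 -c "
from h import *
goto(0,92,110)
cv2.imwrite('pics/w11.png',camera('wrist')[:,:,::-1])
cv2.imwrite('pics/sc11.png',cv2.resize(camera('scene')[60:290,190:400,::-1],None,fx=2.6,fy=2.6))"
```

```text
time_s: 10.17
ee_pos: [0.496, 0.0251, 0.1102]
eef_rot: [-1.568, 0.008, 0.205]
force: [0.1, 0.8, -0.4]
grip_width: 0.0003
t 10.17 tray [[ -0.   91.8 110.2]] F [ 0.1  0.8 -0.4]
 tr [0.0001 0.0004 0.0003]  rot [-0.002   0.0032 -0.0053]
```

View pics/w11.png

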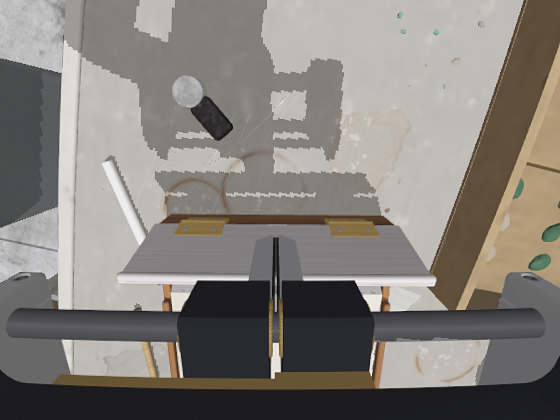

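View pics/sc11.png

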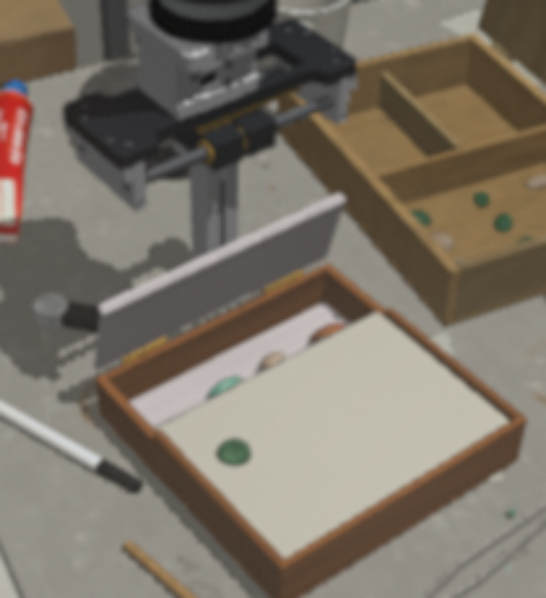

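```bash
python3 -m pendant '{"translation":[[0,0.003,-0.01],[0,0.007,-0.019],[0,0.012,-0.028],[0,0.017,-0.036],[0,0.023,-0.044],[0,0.03,-0.051],[0,0.038,-0.058],[0,0.046,-0.063]],"rot":[[0,0,0],[0,0,0],[0,0,0],[0,0,0],[0,0,0],[0,0,0],[0,0,0],[0,0,0]]}' 0; python3 -c "
from h import *
goto(0,53.5,63.5)
cv2.imwrite('pics/sc12.png',cv2.resize(camera('scene')[60:290,190:400,::-1],None,fx=2.6,fy=2.6))"
```

```text
time_s: 10.93
ee_pos: [0.5022, -0.0063, 0.0865]
eef_rot: [-1.568, 0.009, 0.204]
force: [0.4, 0.1, -0.0]
grip_width: 0.0003
t 10.93 tray [[-0.2 59.8 86.5]] F [ 0.4  0.1 -0. ]
 tr [ 0.0008  0.0459 -0.0127]  rot [-0.0019  0.0027 -0.0055]
```

View pics/sc12.png

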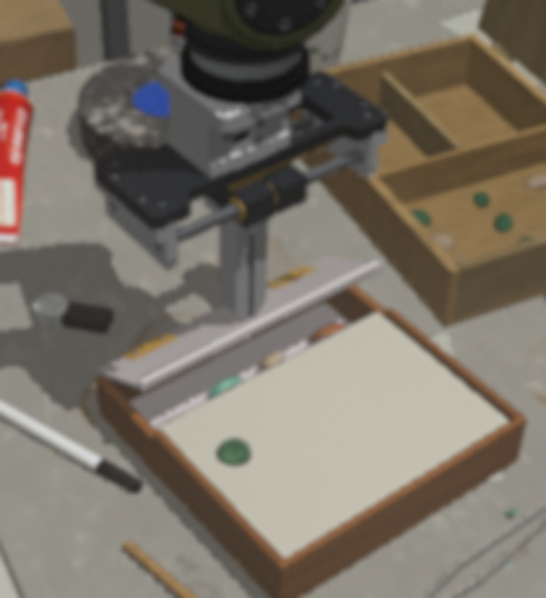

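```bash
python3 -m pendant '{"translation":[[0,0.009,-0.005],[0,0.019,-0.009],[0,0.028,-0.012],[0,0.037,-0.013],[0,0.043,-0.013],[0,0.046,-0.013],[0,0.047,-0.013],[0,0.048,-0.013]],"rot":[[0,0,0],[0,0,0],[0,0,0],[0,0,0],[0,0,0],[0,0,0],[0,0,0],[0,0,0]]}' 0; python3 -c "
from h import *
goto(0,53.5,63)
cv2.imwrite('pics/sc13.png',cv2.resize(camera('scene')[60:290,190:400,::-1],None,fx=2.6,fy=2.6))"
```

```text
time_s: 11.65
ee_pos: [0.5031, -0.013, 0.0633]
eef_rot: [-1.568, 0.01, 0.204]
force: [-14.6, -0.9, 32.0]
grip_width: 0.0005
t 11.65 tray [[-0.7 53.1 63.3]] F [-14.6  -0.9  32. ]
 tr [0.0013 0.0007 0.0008]  rot [-0.0017  0.0028 -0.0061]
```

View pics/sc13.png

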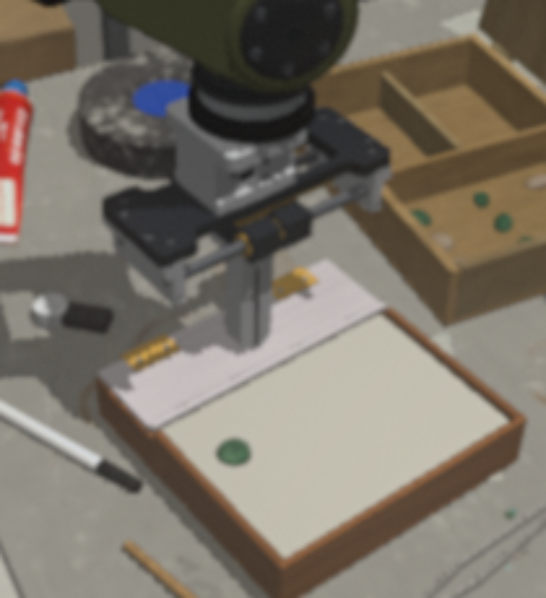

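Contact is firm: 32 N with the tip at 44.3 mm, which is the shut height. I'll hold briefly with less pressure, then back off upward.

```bash
python3 -m pendant '{"translation":[[0,0,0],[0,0,0],[0,0,0],[0,-0.01,0],[0,-0.06,0],[0,-0.12,0],[0,-0.2,0],[0,-0.26,0]],"rot":[[0,0,0],[0,0,0],[0,0,0],[0,0,0],[0,0,0],[0,0,0],[0,0,0],[0,0,0]]}' 0; python3 -m pendant '{"translation":[[0,0,-0.06],[0,0,-0.14],[0,0,-0.22],[0,0,-0.3],[0,0,-0.38],[0,0,-0.44],[0,0,-0.44],[0,0,-0.44]],"rot":[[0,0,0],[0,0,0],[0,0,0],[0,0,0],[0,0,0],[0,0,0],[0,0,0],[0,0,0]]}' 0; python3 -c "
from h import *
goto(0,53.5,63)
cv2.imwrite('pics/w14.png',camera('wrist')[:,:,::-1])
im=camera('scene')[:,:,::-1]
cv2.imwrite('pics/sc14.png',cv2.resize(im[60:290,190:400],None,fx=2.6,fy=2.6))
cv2.imwrite('pics/top14.png',cv2.resize(camera('top')[120:280,180:390,::-1],None,fx=3,fy=3))
for th in(0,.06,.12):print(th,((proj('scene',t2w([[s*.099,.0955-.0685*np.cos(th)-.006*np.sin(th)*-1,.0425+.0685*np.sin(th)+.006*np.cos(th)] for s in(-1,1)]))-[190,60])*2.6).round(1).tolist())"
```

```text
time_s: 12.37
ee_pos: [0.5044, -0.013, 0.1959]
eef_rot: [-1.568, 0.009, 0.204]
force: [0.4, 0.2, 0.1]
grip_width: 0.0005
time_s: 13.03
ee_pos: [0.5488, -0.2295, 0.1947]
eef_rot: [-1.567, 0.009, 0.202]
force: [0.1, 0.4, -0.0]
grip_width: 0.0006
t 13.03 tray [[   1.1 -168.2  194.7]] F [ 0.1  0.4 -0. ]
 tr [0.0013 0.2648 0.4425]  rot [-0.0021  0.0015 -0.006 ]
0 [[149.1, 422.7], [384.2, 299.5]]
0.06 [[148.4, 417.9], [384.2, 294.7]]
0.12 [[147.4, 412.8], [384.0, 289.8]]
```

View pics/w14.png

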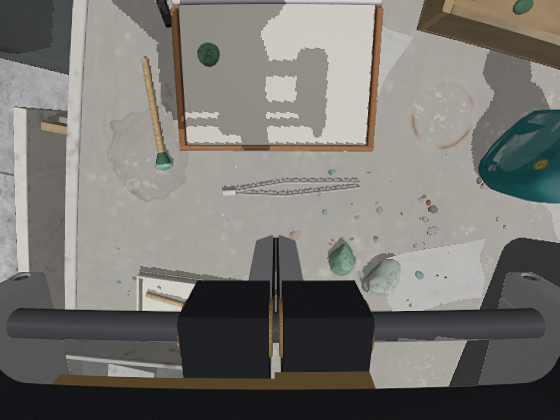

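View pics/sc14.png

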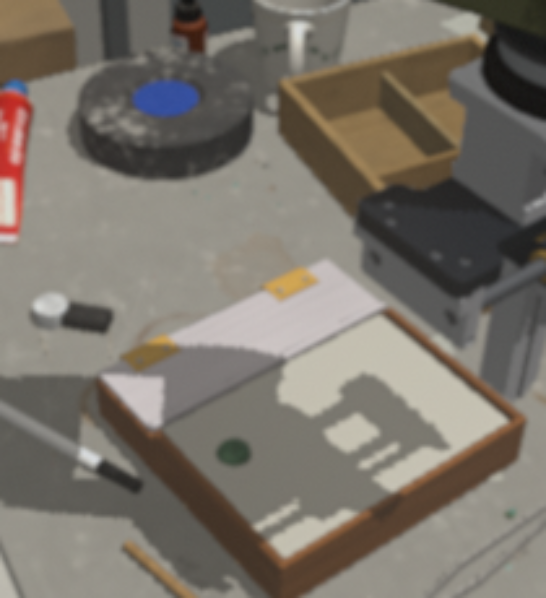

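View pics/top14.png

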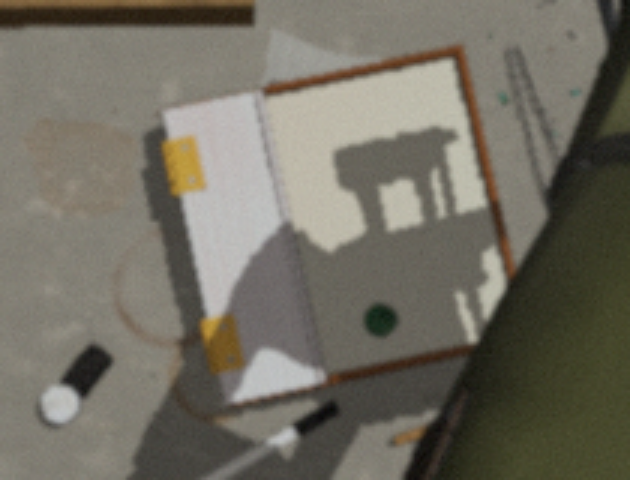

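```bash
python3 -c "
from station import *
print(hand_in())"
```

```text
the job is handed in; nothing more can be done
None
```

I swept the three oval cabochons one at a time over the deck's open edge with the nearly shut fingers. I then pushed the cover over along its arc, pressed it shut and moved the arm clear. The job was handed in at about 13 s of the 64 s allowed. It returned no verdict.

**Ovals:** before the cover was closed, both the wrist and top views put all three at the foot of the chute, y about 49–56 mm in the tray frame. Their height, about 14–20 mm, was assumed when casting the rays rather than measured separately. They could not be seen again once the cover was shut.

**Cover:** the fingertips met a firm stop with 32 N at 44.3 mm, against 44.5 mm for fully shut. In the final scene view the edge lies within about 4 px of where the shut cover should be, measured in the original picture. It did not spring back after release.

**Round cabochon:** it is at the same pixel in the top view as at the start, so it did not move visibly.

**Tools:** the loupe, marker and tweezers look undisturbed. The dop stick was partly hidden in the last top view but looked in place in the wrist view.

**Disagreement:** the cameras differed by 2–4 mm in tray y, and the wrist view put the deck edge at about 27 mm against the nominal 30 mm. I allowed for this by sweeping past the edge to about y = 36–39 mm.

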